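# Put the splicing tools back on their own mats

### The job

On this fibre-splicing bench the four tools stand on each other's rubber mats. Move each one to the middle of the mat with its own outline - the round bottle on the round mat, the long cleaver along the long mat, the square sleeve box on the square mat, the cross-footed spool on the cross mat. The empty white tray is free to park one on while you swap. Set them down upright, and never tip the bottle over.

Things in the scene. Friction and masses are not known exactly. Their poses are not given: they have to be found in the camera images.
- bottle: Small round solvent bottle, clear plastic with a white cap: body diameter 48 mm up to 58 mm height, then a shoulder and a cap of diameter 31 mm, 85 mm tall in all; 100 to 200 g. Grip it round the body. Its place is the round mat, any yaw. It starts on a mat that belongs to another thing; origin at the centre of its underside, z up.
- cleaver: Fibre cleaver, a long grey block 95 mm (its x) by 42 mm (its y) and 34 mm high, with narrower steel and black parts on top up to 44 mm; 180 to 370 g. Grip it across the 42 mm sides. Its place is the long mat, lying along it, either end first. It starts on a mat that belongs to another thing; origin at the centre of its underside, z up.
- sleeve_box: Closed square box, white plastic with a grey panel on the lid, 54 by 54 mm (sides along its x and y) and 40 mm high; 70 to 140 g. Its place is the square mat, any yaw. It starts on a mat that belongs to another thing; origin at the centre of its underside, z up.
- spool: Fibre-winding spool, white plastic: a low cross foot with four arms (84 mm tip to tip along its x and y, each 18 mm wide, at most 13 mm high) and an upright round hub of diameter 32 mm, 55 mm tall, in the middle; 60 to 130 g. Grip the hub above the arms. Its place is the cross mat, any yaw. It starts on a mat that belongs to another thing; origin at the centre of its underside, z up.
- round_mat: Round mat, diameter 100 mm: the place of the bottle. Fixed dark rubber mat 3 mm thick, lying flat; origin at the centre of its underside (top 3 mm higher).
- long_mat: Oblong mat, 130 mm (its x) by 62 mm (its y): the place of the cleaver. Fixed dark rubber mat 3 mm thick, lying flat; origin at the centre of its underside (top 3 mm higher).
- square_mat: Square mat, 90 by 90 mm: the place of the sleeve box. Fixed dark rubber mat 3 mm thick, lying flat; origin at the centre of its underside (top 3 mm higher).
- cross_mat: Cross-shaped mat, two bars 120 by 44 mm along its x and y: the place of the spool. Fixed dark rubber mat 3 mm thick, lying flat; origin at the centre of its underside (top 3 mm higher).
- spare_tray: Fixed, empty shallow white tray, 124 by 124 mm outside, 116 by 116 mm inside, floor 4 mm thick, rim 7 mm high: the free spot, large enough for any one of the tools set down near its centre. Origin at the centre of its underside. The mats and this tray are well apart (centres at least 170 mm); small loose things under 30 mm high lie between them.

How it is judged (in metres and radians):
At the end, for the whole second after the job is handed in: Each of the four tools rests on the mat of its own outline: its centre within 15 mm of the mat's centre (horizontally), standing on the mat's top, upright within 0.1 rad and still; the cleaver's long axis within 0.3 rad of the long mat's long axis (horizontal distance between bottle and round_mat below 0.015 m and z of bottle in the frame of round_mat between 0 and 0.006 m and angle between each of bottle, cleaver, sleeve_box, spool's own z axis and vertical below 0.1 rad and linear speed of each of bottle, cleaver, sleeve_box, spool below 0.02 m/s and horizontal distance between cleaver and long_mat below 0.015 m and z of cleaver in the frame of long_mat between 0 and 0.006 m and horizontal distance between sleeve_box and square_mat below 0.015 m and z of sleeve_box in the frame of square_mat between 0 and 0.006 m and horizontal distance between spool and cross_mat below 0.015 m and z of spool in the frame of cross_mat between 0 and 0.006 m and angle between the x axis of cleaver and the x axis of long_mat, either way round below 0.3 rad); the robot touches nothing.
It fails at once if the bottle is tipped over (leaning more than 0.7 rad) (angle between bottle's own z axis and vertical above 0.7 rad).
It also fails if it takes over 131 s, if anything falls off the work surface, if the arm or the gripper's body presses on something with over 40 N, if the wrist force passes 120 N, or if a joint passes its speed limit or range.

### The arm

A 7-joint arm with a two-finger parallel gripper is mounted at the origin on the work surface. World frame = base frame: x ahead of the robot, y to its left, z up, the work surface at z = 0. Lengths are in mm, angles in rad, forces in N, time in s.
With the tool pointing down it reaches from about 400 to 925 mm from the base axis. Payload 5.6 kg.
Tool frame: the origin (TCP) lies on the centre line of the jaws, within the pads' length; the fingertips stand manip.tip_reach ahead of it and the grasp point (between the pads) lies 11 mm behind it (manip.tip_reach is the distance from the TCP to the fingertips, in mm); z points along the fingers, y is the line along which they close (so a half turn about z gives the same grasp; the last joint's range is limited). The gripper opens to 85 mm and grips with 20 to 120 N. Pads are 22 mm wide; open, the fingers measure 114 mm over their backs; the gripper's body (76 mm by 85 mm) begins 54 mm behind the grasp point. The pads swing forward as they close: fully open they stand 13 mm farther back than shut.
Start: joints at [1.065, 0.468, -0.012, 1.603, 0.006, 1.071, -0.056], TCP at [290.158, -581.649, 239.29] pointing down, gripper open.
Joint ranges: [-2.53, 2.53], [-0.31, 2.02], [-1.57, 1.55], [0.28, 2.44], [-1.29, 4.43], [0.15, 1.84], [-2.92, 2.92]. Speed limits (rad/s): [2.57, 2.57, 3.14, 3.14, 3.14, 3.14, 3.14].

### API

Orientations are given as a 3x3 rotation matrix whose columns are the frame's x, y, z axes.
In Python, from plant import manip gives the robot as it stands.
- The arm moves only by the shell command python3 shift.py FILE [OPENING], which reads ROWS from the file FILE. ROWS is a JSON list of rows, 1 to 10 of them, each an object with the fields pos (a list: dx, dy, dz in units of 25 mm), rotvec (a list: a rotation vector rx, ry, rz in units of 0.05 rad); a field left out counts as zero; each row shifts and turns the commanded pose from where the row before left it, along the tool's axes as they then stand; what a row does not reach is not made up. A row lasts 1/12 s, in which the tool goes at most 41.7 mm and 0.125 rad, less where a joint would pass 70% of its speed; a pose out of reach is approached as far as the arm can. OPENING is the finger opening in mm, set as the command begins (- or left out keeps the last). The fingers move at their own pace and stop on an object; the grip force is fixed at half the most. Time passes only in rows, so rows that do not move let the fingers close. It prints the time, the measured TCP pose, the force, the opening and the grip force at its end. Input that does not fit is refused with a message, and nothing moves.
- manip.observe(): the state, without advancing time (a new reading comes with each control period).
- manip.capture(name): name is "side" or "top"; returns a dict with "color" (400x640x3 uint8, blue, green, red), "camera_matrix" (3x3 intrinsics, pixels), "extrinsics" (4x4, takes a point from world to camera coordinates). Camera axes: x right, y down, z forward; pixel columns grow to the right and rows downward; lengths in mm; the calibration is good to about 2 mm. A picture is of the moment at which its call begins. There is no depth.
- manip.sign_off(): hands the job in; it is judged then, once.
The state is a dict: "clock": time; "joints": joint angles; "joint_vel": joint speeds; "joint_efforts": joint torques, N m; "tool_pos": TCP position; "tool_rot": TCP orientation; "contact_force": force on the tool from outside, world axes, zero at the start; "moment": the same for the moment, N m; "gripper_width": finger opening in mm; "grip_force": force on a finger pad.
Only numpy, scipy, OpenCV 4.12 (cv2) and the standard library are available. Lean on these libraries where they do the work, as an engineer would, in place of code of your own. Each camera call takes 0.05 s, during which the arm holds its last target. There are 200 camera calls.

## Working session

There is one attempt and no reset: what is moved stays moved. The work goes in short steps, Python scripts to look and compute and a shell command to move; the robot and the scene stay as the last step left them, time stands still between calls to the robot, and variables do not carry over. Pictures are saved under pics/ and viewed, at most 14 in all, crops included, and the job is handed in when it is done.

```bash
ls; mkdir -p pics; python3 - <<'E'
from plant import manip
import cv2,numpy as np
for n in("top","side"):
    c=manip.capture(n); cv2.imwrite(f"pics/{n}0.png",c["color"]); print(n,c["camera_matrix"].round(1).tolist(),np.round(c["extrinsics"],3).tolist())
s=manip.observe(); print(manip.tip_reach,s["clock"],s["tool_pos"],np.round(s["tool_rot"],3).tolist(),s["gripper_width"])
E
```

```text
pics
plant.py
shift.py
top [[388.1, 0.0, 320.6], [0.0, 388.1, 201.3], [0.0, 0.0, 1.0]] [[0.082, -0.997, 0.001, -38.442], [-0.969, -0.08, -0.233, 520.022], [0.232, 0.019, -0.973, 675.574], [0.0, 0.0, 0.0, 1.0]]
side [[423.9, 0.0, 318.6], [0.0, 423.9, 202.3], [0.0, 0.0, 1.0]] [[0.996, -0.091, 0.02, -538.606], [-0.042, -0.631, -0.775, 37.845], [0.083, 0.77, -0.632, 974.236], [0.0, 0.0, 0.0, 1.0]]
8.0 0.1 [ 289.92122179 -581.18979985  238.41104401] [[0.895, 0.446, -0.001], [0.446, -0.895, 0.001], [-0.0, -0.002, -1.0]] 85.17682522318269
```

View pics/top0.png

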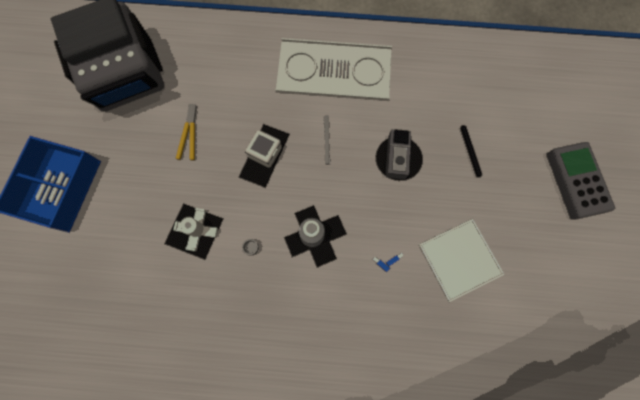

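View pics/side0.png

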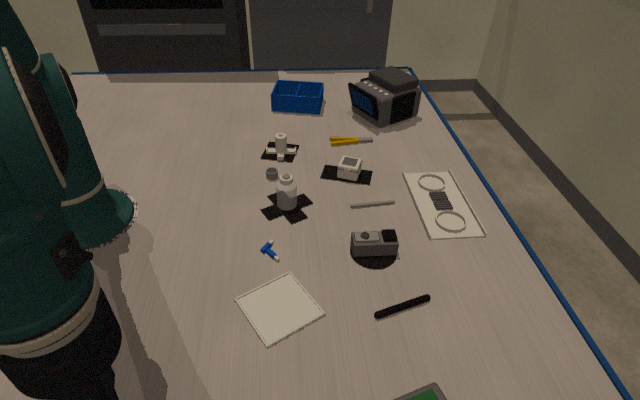

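The top view shows the spool on the square mat (194,231), the box on the long mat (264,152), the bottle on the cross mat (314,234), the cleaver on the round mat (399,156), and the empty tray at (461,260). The side view agrees. Next I'll rectify both views and measure.

```bash
cat > h.py <<'E'
from plant import manip
import cv2,numpy as np
def H(c,z):  # world plane xy -> pixel
    E=c["extrinsics"]; return c["camera_matrix"]@np.c_[E[:3,0],E[:3,1],E[:3,2]*z+E[:3,3]]
def px2w(c,uv,z):
    return cv2.perspectiveTransform(np.float64(uv).reshape(-1,1,2),np.linalg.inv(H(c,z)))[:,0]
def patch(c,z,ctr,r=80,s=3):  # crop: image right=-y, up=+x ; s px/mm
    M=np.array([[0,-s,s*(ctr[1]+r)],[-s,0,s*(ctr[0]+r)],[0,0,1.]])
    return cv2.warpPerspective(c["color"],M@np.linalg.inv(H(c,z)),(2*r*s,2*r*s),flags=cv2.INTER_CUBIC)
def unp(p,ctr,r=80,s=3):
    p=np.float64(p).reshape(-1,2); return np.c_[ctr[0]+r-p[:,1]/s,ctr[1]+r-p[:,0]/s]
E
python3 - <<'E'
from h import *
t=manip.capture("top"); s=manip.capture("side")
A={"square":(194,231),"long":(264,155),"cross":(316,235),"round":(399,157),"tray":(461,260)}
B={"square":(281,152),"long":(347,175),"cross":(287,207),"round":(374,250),"tray":(280,309)}
for c in(t,s): print("cam",(-c["extrinsics"][:3,:3].T@c["extrinsics"][:3,3]).round())
rows=[]
for k in A:
    ctr=px2w(t,A[k],3)[0].round(); print(k,ctr,px2w(s,B[k],3)[0].round())
    P=patch(t,3,ctr,80,2.5); 
    m=(cv2.cvtColor(P,cv2.COLOR_BGR2GRAY)<45).astype(np.uint8)
    cs=max(cv2.findContours(m,0,1)[0],key=cv2.contourArea,default=None)
    if k!="tray":
        (x,y),wh,a=cv2.minAreaRect(cs); q=cv2.boxPoints(((x,y),wh,a))
        print(unp((x,y),ctr,80,2.5).round(1),np.round(np.array(wh)/2.5,1),round(a,1), "circle",unp(cv2.minEnclosingCircle(cs)[0],ctr,80,2.5).round(1),round(cv2.minEnclosingCircle(cs)[1]/2.5,1))
        cv2.drawContours(P,[cs],-1,(0,255,0),1)
    Q=patch(s,3,ctr,80,2.5)
    rows.append(np.vstack([cv2.resize(P,(266,266)),cv2.resize(Q,(266,266))]))
cv2.imwrite("pics/r1.png",np.hstack(rows[:3])); cv2.imwrite("pics/r2.png",np.hstack(rows[3:]))
E
```

```text
cam [351.  -9. 778.]
cam [ 457. -776.  656.]
square [453. 255.] [457. 252.]Traceback (most recent call last):
  File "<stdin>", line 9, in <module>
  File "h.py", line 9, in patch
    return cv2.warpPerspective(c["color"],M@np.linalg.inv(H(c,z)),(2*r*s,2*r*s),flags=cv2.INTER_CUBIC)
           ~~~~~~~~~~~~~~~~~~~^^^^^^^^^^^^^^^^^^^^^^^^^^^^^^^^^^^^^^^^^^^^^^^^^^^^^^^^^^^^^^^^^^^^^^^^
cv2.error: OpenCV(4.12.0) :-1: error: (-5:Bad argument) in function 'warpPerspective'
> Overload resolution failed:
>  - Can't parse 'dsize'. Sequence item with index 0 has a wrong type
>  - Can't parse 'dsize'. Sequence item with index 0 has a wrong type
```

```bash
sed -i 's/(2\*r\*s,2\*r\*s)/(int(2*r*s),int(2*r*s))/' h.py
python3 - <<'E'
from h import *
t=manip.capture("top"); s=manip.capture("side")
A={"square":(194,231),"long":(264,155),"cross":(316,235),"round":(399,157),"tray":(461,260)}
rows=[]
for k in A:
    ctr=px2w(t,A[k],3)[0].round(); print(k,ctr)
    out=[]
    for c in(t,s):
        P=patch(c,7 if k=="tray" else 3,ctr,80,2.5); g=cv2.cvtColor(P,cv2.COLOR_BGR2GRAY)
        m=((g>135) if k=="tray" else (g<45)).astype(np.uint8)
        C=[x for x in cv2.findContours(m,0,1)[0] if cv2.contourArea(x)>300]
        if C:
            cs=np.vstack(C); (x,y),wh,a=cv2.minAreaRect(cs); cc,r=cv2.minEnclosingCircle(cs)
            print(unp((x,y),ctr,80,2.5).round(1),np.round(np.array(wh)/2.5,1),round(a,1), "circle",unp(cc,ctr,80,2.5).round(1),round(r/2.5,1))
            cv2.drawContours(P,C,-1,(0,255,0),1)
        out.append(cv2.resize(P,(266,266)))
    rows.append(np.vstack(out))
cv2.imwrite("pics/r1.png",np.hstack(rows[:3])); cv2.imwrite("pics/r2.png",np.hstack(rows[3:]))
E
```

```text
square [453. 255.]
[[453.6 255.6]] [88.1 86.9] 16.0 circle [[453.7 255.5]] 60.5
[[453.7 255.9]] [91.9 90. ] 16.2 circle [[453.6 256.2]] 62.2
long [626. 133.]
[[626.  132.4]] [ 60.6 127.3] 17.0 circle [[626.3 133.2]] 69.2
[[626.8 132.4]] [ 64.6 129.3] 17.0 circle [[626.9 132.5]] 70.6
cross [465.   9.]
[[464.5  11.4]] [109.4 109. ] 17.9 circle [[464.4  10.8]] 61.1
[[464.3  10.6]] [114.1 113.3] 18.4 circle [[464.6   9.8]] 63.1
round [ 645. -151.]
[[ 647.5 -148.2]] [106.9  96.9] 57.2 circle [[ 651.2 -152.5]] 56.5
[[ 648.7 -143.7]] [117.6 107.8] 3.2 circle [[ 656.2 -138. ]] 68.9
tray [ 439. -282.]
[[ 441.  -280.8]] [125.1 125.4] 60.5 circle [[ 439.6 -281.3]] 83.9
[[ 440.7 -280.4]] [125.5 126.5] 59.9 circle [[ 439.5 -281.3]] 83.8
```

View pics/r1.png

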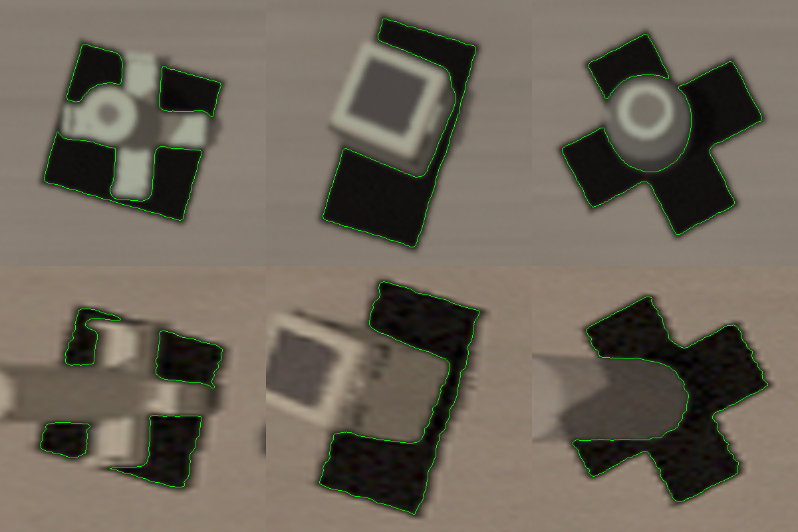

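View pics/r2.png

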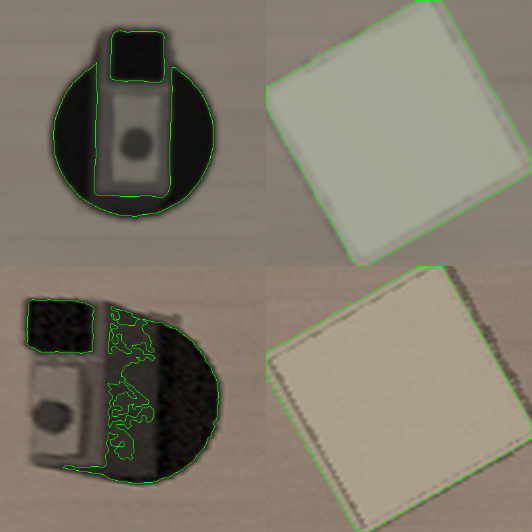

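The rectified views show all the mats well: square, long and cross outlines are complete, the round one is partly under the cleaver, and the tray is clear. Now the tool poses, rectified at each tool's top height.

```bash
python3 - <<'E'
from h import *
t=manip.capture("top"); s=manip.capture("side")
O={"spool":((456.4,250),58),"box":((632,132),43),"bottle":((464,17),88),"cleaver":((647,-150),37)}
rows=[]
for k,(ctr,z) in O.items():
    out=[]
    for c in(t,s):
        P=patch(c,z,ctr,60,1.65)
        for i in range(9,198,33): P[99,i]=P[i,99]=(0,0,255)
        cv2.drawMarker(P,(99,99),(0,0,255),0,10)
        out.append(P)
    rows.append(np.vstack(out))
cv2.imwrite("pics/o1.png",cv2.resize(np.hstack(rows),(796,398)))
E
```

```text
(no output)
```

View pics/o1.png

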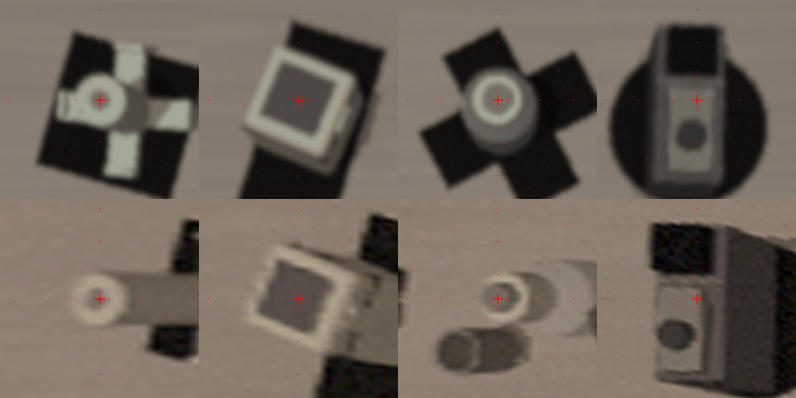

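The cross marks show the estimates are good. Tool poses (mm):
- spool: (456,250)
- box: (633,131), yaw about -22°
- bottle: (464.5,16.5)
- cleaver: (642,-145), yaw about 0

The order will be cleaver to tray, bottle to round, spool to cross, box to square, then cleaver to long. I start by turning the tool so its x axis lies along world x.

The rows are not in the units I measure in: shifts go in units of 25 mm and turns go in units of 0.05 rad. I convert before sending: 15 mm is 0.6, 0.1155 rad is 2.31.

```bash
echo '[{"pos":[0,0,0.6],"rotvec":[0,0,2.31]},{"pos":[0,0,0.6],"rotvec":[0,0,2.31]},{"pos":[0,0,0.6],"rotvec":[0,0,2.31]},{"pos":[0,0,0.6],"rotvec":[0,0,2.31]},{},{}]' > rows.txt && python3 shift.py rows.txt 85; echo '[{"pos":[1,-1.24,0]},{"pos":[1,-1.24,0]},{"pos":[1,-1.24,0]},{"pos":[1,-1.24,0]},{"pos":[1,-1.24,0]},{"pos":[1,-1.24,0]},{"pos":[1,-1.24,0]},{"pos":[1,-1.24,0]},{"pos":[1,-1.24,0]},{"pos":[1,-1.24,0]}]' > rows.txt && python3 shift.py rows.txt; echo '[{"pos":[1,-1.24,0]},{"pos":[1,-1.24,0]},{"pos":[1,-1.24,0]},{"pos":[1,-1.24,0]},{},{},{}]' > rows.txt && python3 shift.py rows.txt
```

```text
clock: 0.9
tool_pos: [290.1, -581.2, 178.7]
tool_rot: [[1.0, 0.004, -0.001], [0.004, -1.0, 0.001], [-0.001, -0.001, -1.0]]
contact_force: [0.2, -0.5, 0.7]
gripper_width: 84.9
grip_force: 0.0
clock: 1.73
tool_pos: [541.8, -270.3, 181.2]
tool_rot: [[1.0, 0.004, 0.003], [0.004, -1.0, -0.001], [0.003, 0.001, -1.0]]
contact_force: [1.0, -1.5, -0.3]
gripper_width: 85.0
grip_force: 0.0
clock: 2.32
tool_pos: [640.2, -148.0, 180.2]
tool_rot: [[1.0, 0.003, 0.001], [0.003, -1.0, -0.001], [0.001, 0.001, -1.0]]
contact_force: [-0.0, -0.5, 0.4]
gripper_width: 84.4
grip_force: 0.0
```

Scaled: -3 mm is -0.12, 2 mm is 0.08.

```bash
echo '[{"pos":[0.08,-0.12,0.96]},{"pos":[0,0,1.2]},{"pos":[0,0,1.2]},{"pos":[0,0,1.2]},{"pos":[0,0,0.8]},{"pos":[0,0,0.6]},{"pos":[0,0,0.6]},{},{}]' > rows.txt && python3 shift.py rows.txt; echo '[{},{},{},{},{},{},{},{},{},{}]' > rows.txt && python3 shift.py rows.txt 0
```

```text
clock: 3.07
tool_pos: [641.7, -145.2, 15.3]
tool_rot: [[1.0, 0.0, -0.0], [0.0, -1.0, -0.0], [-0.0, 0.0, -1.0]]
contact_force: [0.0, 0.3, 0.2]
gripper_width: 85.2
grip_force: 0.0
clock: 3.9
tool_pos: [643.0, -144.9, 16.9]
tool_rot: [[1.0, 0.001, 0.003], [0.001, -1.0, -0.001], [0.003, 0.001, -1.0]]
contact_force: [-0.6, -1.2, 6.4]
gripper_width: 41.2
grip_force: 62.9
```

Scaled: -25 mm is -1, -20 mm is -0.8.

```bash
echo '[{"pos":[0,0,-0.6]},{"pos":[0,0,-1]},{"pos":[0,0,-1]},{"pos":[0,0,-1]},{"pos":[0,0,-0.8]},{}]' > rows.txt && python3 shift.py rows.txt; echo '[{"pos":[-0.8,0.54,0]},{"pos":[-0.8,0.54,0]},{"pos":[-0.8,0.54,0]},{"pos":[-0.8,0.54,0]},{"pos":[-0.8,0.54,0]},{"pos":[-0.8,0.54,0]},{"pos":[-0.8,0.54,0]},{"pos":[-0.8,0.54,0]},{"pos":[-0.8,0.54,0]},{"pos":[-0.8,0.54,0]}]' > rows.txt && python3 shift.py rows.txt; echo '[{"pos":[0,0,1]},{"pos":[0,0,1]},{"pos":[0,0,1]},{"pos":[0,0,0.72]},{"pos":[0,0,0.2]},{"pos":[0,0,0.2]},{},{}]' > rows.txt && python3 shift.py rows.txt
```

```text
clock: 4.4
tool_pos: [644.6, -144.8, 130.9]
tool_rot: [[1.0, 0.001, 0.008], [0.001, -1.0, -0.001], [0.008, 0.001, -1.0]]
contact_force: [1.6, 0.2, -1.5]
gripper_width: 41.2
grip_force: 62.1
clock: 5.23
tool_pos: [440.2, -279.6, 124.8]
tool_rot: [[1.0, 0.001, -0.001], [0.001, -1.0, 0.001], [-0.001, -0.001, -1.0]]
contact_force: [-0.3, -0.7, -2.0]
gripper_width: 40.9
grip_force: 62.0
clock: 5.9
tool_pos: [442.4, -279.7, 22.9]
tool_rot: [[1.0, 0.001, 0.001], [0.001, -1.0, -0.0], [0.001, 0.0, -1.0]]
contact_force: [-0.1, 0.2, -2.3]
gripper_width: 41.4
grip_force: 62.0
```

Scaled: 1 mm is 0.04, 2 mm is 0.08.

```bash
echo '[{"pos":[0,0,0.08]},{"pos":[0,0,0.08]},{"pos":[0,0,0.04]},{},{}]' > rows.txt && python3 shift.py rows.txt; echo '[{},{},{},{},{},{}]' > rows.txt && python3 shift.py rows.txt 60;  echo '[{"pos":[0,0,-0.4]},{"pos":[0,0,-1]},{"pos":[0,0,-1]},{"pos":[0,0,-1]},{"pos":[0,0,-1]},{"pos":[0,0,-0.8]},{}]' > rows.txt && python3 shift.py rows.txt 85
```

```text
clock: 6.32
tool_pos: [442.3, -279.7, 17.8]
tool_rot: [[1.0, 0.001, 0.001], [0.001, -1.0, -0.001], [0.001, 0.001, -1.0]]
contact_force: [-0.8, 1.0, 2.7]
gripper_width: 41.1
grip_force: 62.4
clock: 6.82
tool_pos: [441.9, -279.5, 17.2]
tool_rot: [[1.0, 0.001, -0.0], [0.001, -1.0, 0.0], [-0.0, -0.0, -1.0]]
contact_force: [0.1, 0.4, 0.9]
gripper_width: 59.9
grip_force: 0.0
clock: 7.4
tool_pos: [444.3, -280.9, 152.2]
tool_rot: [[1.0, 0.001, 0.007], [0.001, -1.0, -0.004], [0.007, 0.004, -1.0]]
contact_force: [0.6, -0.7, -0.3]
gripper_width: 84.9
grip_force: 0.0
```

Scaled: -33 mm is -1.32, 2.5 mm is 0.1.

```bash
echo '[{"pos":[0.1,-1.32,0]},{"pos":[0.1,-1.32,0]},{"pos":[0.1,-1.32,0]},{"pos":[0.1,-1.32,0]},{"pos":[0.1,-1.32,0]},{"pos":[0.1,-1.32,0]},{"pos":[0.1,-1.32,0]},{"pos":[0.1,-1.32,0]},{"pos":[0.1,-1.28,0]}]' > rows.txt && python3 shift.py rows.txt; echo '[{},{},{},{}]' > rows.txt && python3 shift.py rows.txt; python3 - <<'E'
from h import *
t=manip.capture("top"); s=manip.capture("side")
cv2.imwrite("pics/v1.png",np.hstack([t["color"][100:340,230:630],s["color"][100:340,180:580]]))
E
```

```text
clock: 8.15
tool_pos: [463.8, 18.2, 147.4]
tool_rot: [[1.0, 0.001, -0.0], [0.001, -1.0, -0.0], [-0.0, 0.0, -1.0]]
contact_force: [1.2, 0.2, -0.8]
gripper_width: 85.0
grip_force: 0.0
clock: 8.48
tool_pos: [464.0, 15.0, 147.2]
tool_rot: [[1.0, -0.001, -0.0], [-0.001, -1.0, -0.001], [-0.0, 0.001, -1.0]]
contact_force: [-0.1, -0.6, -0.4]
gripper_width: 85.2
grip_force: 0.0
```

View pics/v1.png

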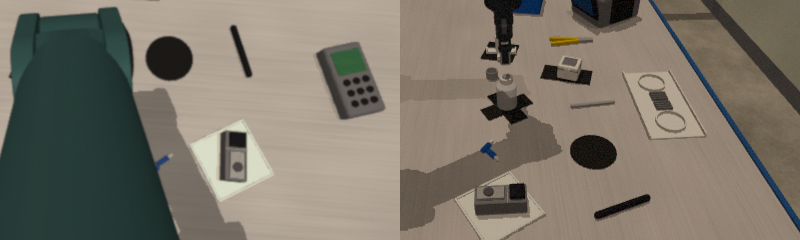

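The cleaver sits flat in the tray and the round mat is now clear (top view, about (399,158)). I measure that mat and grip the bottle.

```bash
python3 - <<'E'
from h import *
for n,uv in(("top",(399,158)),("side",(374,252))):
    c=manip.capture(n); ctr=(644,-151); P=patch(c,3,ctr,80,2.5); m=(cv2.cvtColor(P,6)<55).astype(np.uint8)
    cs=max(cv2.findContours(m,0,1)[0],key=cv2.contourArea); e=cv2.fitEllipse(cs); print(unp(e[0],ctr,80,2.5),np.array(e[1])/2.5)
E
echo '[{"pos":[0,-0.06,0.96]},{"pos":[0,0,0.8]},{"pos":[0,0,0.8]},{"pos":[0,0,0.8]},{"pos":[0,0,0.8]},{"pos":[0,0,0.4]},{},{}]' > rows.txt && python3 shift.py rows.txt; echo '[{},{},{},{},{},{},{},{},{},{}]' > rows.txt && python3 shift.py rows.txt 0
```

```text
[[ 643.19331665 -151.03019409]] [95.2288208  95.67796021]
[[ 643.80803833 -152.26168213]] [ 98.63503418 100.28103638]
clock: 9.35
tool_pos: [464.1, 17.7, 33.2]
tool_rot: [[1.0, 0.0, -0.001], [0.0, -1.0, -0.0], [-0.001, 0.0, -1.0]]
contact_force: [-0.2, 0.4, -0.4]
gripper_width: 84.9
grip_force: 0.0
clock: 10.18
tool_pos: [465.0, 17.9, 34.6]
tool_rot: [[1.0, 0.001, 0.002], [0.001, -1.0, -0.0], [0.002, 0.0, -1.0]]
contact_force: [-2.3, -0.3, 7.4]
gripper_width: 46.5
grip_force: 60.6
```

```bash
echo '[{"pos":[0,0,-0.32]},{"pos":[0,0,-0.6]},{"pos":[0,0,-0.8]},{"pos":[0,0,-0.8]},{"pos":[0,0,-0.48]},{}]' > rows.txt && python3 shift.py rows.txt; echo '[{"pos":[0.32,0.3,0]},{"pos":[0.64,0.6,0]},{"pos":[0.72,0.68,0]},{"pos":[0.72,0.68,0]},{"pos":[0.72,0.68,0]},{"pos":[0.72,0.68,0]},{"pos":[0.72,0.68,0]},{"pos":[0.72,0.68,0]},{"pos":[0.72,0.68,0]},{"pos":[0.64,0.6,0]}]' > rows.txt && python3 shift.py rows.txt; echo '[{"pos":[0.4,0.48,0]},{"pos":[0.1,0.04,0]},{},{},{}]' > rows.txt && python3 shift.py rows.txt
```

```text
clock: 10.68
tool_pos: [466.0, 18.1, 111.2]
tool_rot: [[1.0, 0.001, 0.006], [0.001, -1.0, 0.0], [0.006, -0.0, -1.0]]
contact_force: [1.1, -0.4, -0.9]
gripper_width: 47.1
grip_force: 61.8
clock: 11.52
tool_pos: [630.7, -140.7, 106.4]
tool_rot: [[1.0, -0.0, -0.002], [-0.0, -1.0, -0.0], [-0.002, 0.0, -1.0]]
contact_force: [0.2, 0.2, -2.5]
gripper_width: 47.0
grip_force: 61.8
clock: 11.93
tool_pos: [641.9, -150.2, 107.5]
tool_rot: [[1.0, 0.002, -0.002], [0.002, -1.0, 0.001], [-0.002, -0.001, -1.0]]
contact_force: [-0.5, 0.4, -2.3]
gripper_width: 47.0
grip_force: 61.8
```

Scaled: 1.5 mm is 0.06, 18 mm is 0.72.

```bash
echo '[{"pos":[0.06,0.06,0.4]},{"pos":[0,0,0.72]},{"pos":[0,0,0.72]},{"pos":[0,0,0.48]},{"pos":[0,0,0.24]},{"pos":[0,0,0.16]},{},{}]' > rows.txt && python3 shift.py rows.txt; echo '[{"pos":[0,0,0.08]},{"pos":[0,0,0.08]},{"pos":[0,0,0.04]},{},{}]' > rows.txt && python3 shift.py rows.txt
```

```text
clock: 12.6
tool_pos: [644.8, -152.9, 40.7]
tool_rot: [[1.0, 0.001, 0.001], [0.001, -1.0, -0.0], [0.001, 0.0, -1.0]]
contact_force: [0.1, 0.5, -0.8]
gripper_width: 46.9
grip_force: 61.8
clock: 13.02
tool_pos: [644.4, -152.9, 35.4]
tool_rot: [[1.0, 0.001, 0.0], [0.001, -1.0, -0.0], [0.0, 0.0, -1.0]]
contact_force: [-0.2, -0.4, -1.7]
gripper_width: 46.7
grip_force: 61.8
```

Scaled: 1 mm is 0.04, 0.5 mm is 0.02.

```bash
echo '[{"pos":[0,0,0.04]},{"pos":[0,0,0.02]},{},{}]' > rows.txt && python3 shift.py rows.txt; echo '[{},{},{},{},{},{},{},{}]' > rows.txt && python3 shift.py rows.txt 85;  echo '[{"pos":[0,0,-0.32]},{"pos":[0,0,-0.8]},{"pos":[0,0,-1]},{"pos":[0,0,-1]},{"pos":[0,0,-1]},{"pos":[0,0,-0.48]},{}]' > rows.txt && python3 shift.py rows.txt
```

```text
clock: 13.35
tool_pos: [644.6, -153.0, 34.7]
tool_rot: [[1.0, 0.001, 0.001], [0.001, -1.0, -0.0], [0.001, 0.0, -1.0]]
contact_force: [-2.9, 0.3, 4.4]
gripper_width: 46.9
grip_force: 62.5
clock: 14.02
tool_pos: [644.4, -152.9, 33.7]
tool_rot: [[1.0, 0.001, 0.0], [0.001, -1.0, 0.0], [0.0, -0.0, -1.0]]
contact_force: [0.1, -0.2, -0.1]
gripper_width: 85.2
grip_force: 0.0
clock: 14.6
tool_pos: [646.5, -153.3, 152.8]
tool_rot: [[1.0, 0.001, 0.007], [0.001, -1.0, -0.001], [0.007, 0.001, -1.0]]
contact_force: [0.7, 0.5, 0.2]
gripper_width: 85.2
grip_force: 0.0
```

Scaled: -34 mm is -1.36, -16 mm is -0.64.

```bash
echo '[{"pos":[-0.64,-1.36,0]},{"pos":[-0.64,-1.36,0]},{"pos":[-0.64,-1.36,0]},{"pos":[-0.64,-1.36,0]},{"pos":[-0.64,-1.36,0]},{"pos":[-0.64,-1.36,0]},{"pos":[-0.64,-1.36,0]},{"pos":[-0.64,-1.36,0]},{"pos":[-0.64,-1.36,0]},{"pos":[-0.64,-1.36,0]}]' > rows.txt && python3 shift.py rows.txt; echo '[{"pos":[-0.64,-1.36,0]},{"pos":[-0.48,-1.16,0]},{},{},{}]' > rows.txt && python3 shift.py rows.txt; python3 - <<'E'
from h import *
for n in("top","side"):
    c=manip.capture(n); ctr=(464.5,10.5); P=patch(c,3,ctr,80,2.5); m=(cv2.cvtColor(P,6)<50).astype(np.uint8)
    cs=max(cv2.findContours(m,0,1)[0],key=cv2.contourArea); e=cv2.minEnclosingCircle(cs); r=cv2.minAreaRect(cs);print(unp(e[0],ctr,80,2.5),e[1]/2.5,unp(r[0],ctr,80,2.5),np.array(r[1])/2.5,r[2])
    cv2.imwrite("pics/v2%s.png"%n,c["color"])
E
```

```text
clock: 15.43
tool_pos: [482.2, 188.0, 147.5]
tool_rot: [[1.0, 0.001, -0.002], [0.001, -1.0, -0.001], [-0.002, 0.001, -1.0]]
contact_force: [0.5, -0.3, 0.5]
gripper_width: 84.9
grip_force: 0.0
clock: 15.85
tool_pos: [455.7, 249.0, 147.7]
tool_rot: [[1.0, 0.001, -0.002], [0.001, -1.0, -0.002], [-0.002, 0.002, -1.0]]
contact_force: [-0.7, -0.7, 0.3]
gripper_width: 85.2
grip_force: 0.0
[[463.96728516  11.81221313]] 61.96551513671875 [[463.83114014  11.51259155]] [111.59672852 110.1930542 ] 17.631792068481445
[[464.7  11.1]] 64.54832153320312 [[464.08077393  10.6418457 ]] [116.50622559 114.34700928] 18.29621696472168
```

View pics/v2side.png

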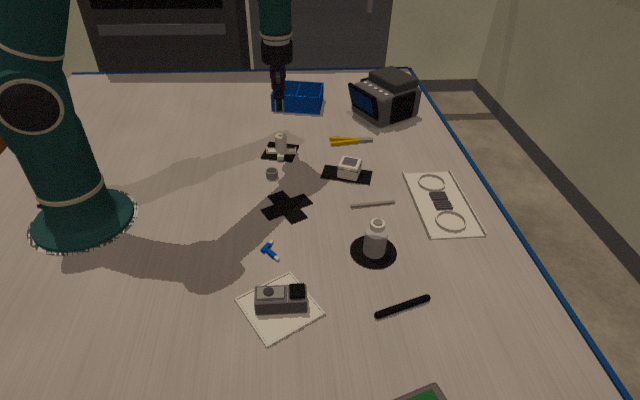

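The bottle stands in the middle of the round mat (375,248). The cross mat is clear (287,207), centred at (464.2,11.2) mm. Next I grip the spool.

Scaled: 8 mm is 0.32, -1 mm is -0.04.

```bash
echo '[{"pos":[0.02,-0.04,0.96]},{"pos":[0,0,1]},{"pos":[0,0,1]},{"pos":[0,0,0.8]},{"pos":[0,0,0.48]},{"pos":[0,0,0.32]},{},{}]' > rows.txt && python3 shift.py rows.txt; echo '[{},{},{},{},{},{},{},{},{},{}]' > rows.txt && python3 shift.py rows.txt 0
```

```text
clock: 16.62
tool_pos: [457.0, 250.8, 35.0]
tool_rot: [[1.0, -0.0, 0.0], [-0.0, -1.0, 0.0], [0.0, -0.0, -1.0]]
contact_force: [0.2, 0.5, 1.2]
gripper_width: 85.1
grip_force: 0.0
clock: 17.45
tool_pos: [457.0, 251.2, 35.6]
tool_rot: [[1.0, 0.001, 0.001], [0.001, -1.0, 0.0], [0.001, -0.0, -1.0]]
contact_force: [-1.1, -0.3, 4.6]
gripper_width: 30.2
grip_force: 59.0
```

Scaled: -20 mm is -0.8, -12 mm is -0.48.

```bash
echo '[{"pos":[0,0,-0.32]},{"pos":[0,0,-0.8]},{"pos":[0,0,-0.8]},{"pos":[0,0,-0.48]},{}]' > rows.txt && python3 shift.py rows.txt; echo '[{"pos":[0.028,0.96,0]},{"pos":[0.028,0.96,0]},{"pos":[0.028,0.96,0]},{"pos":[0.028,0.96,0]},{"pos":[0.028,0.96,0]},{"pos":[0.028,0.96,0]},{"pos":[0.028,0.96,0]},{"pos":[0.028,0.96,0]},{"pos":[0.028,0.96,0]},{"pos":[0.028,0.96,0]}]' > rows.txt && python3 shift.py rows.txt; echo '[{"pos":[0,0,0.4]},{"pos":[0,0,0.8]},{"pos":[0,0,0.6]},{"pos":[0,0,0.24]},{"pos":[0,0,0.16]},{},{},{}]' > rows.txt && python3 shift.py rows.txt
```

```text
clock: 17.87
tool_pos: [458.2, 251.9, 97.5]
tool_rot: [[1.0, 0.001, 0.005], [0.001, -1.0, 0.003], [0.005, -0.003, -1.0]]
contact_force: [-0.4, -0.1, -0.2]
gripper_width: 30.8
grip_force: 59.4
clock: 18.7
tool_pos: [463.1, 9.7, 94.1]
tool_rot: [[1.0, 0.001, -0.001], [0.001, -1.0, -0.0], [-0.001, 0.0, -1.0]]
contact_force: [-0.1, -0.0, -1.4]
gripper_width: 30.2
grip_force: 59.6
clock: 19.37
tool_pos: [464.2, 11.2, 40.3]
tool_rot: [[1.0, 0.001, 0.001], [0.001, -1.0, 0.0], [0.001, -0.0, -1.0]]
contact_force: [-0.1, 0.5, -0.6]
gripper_width: 30.5
grip_force: 59.7
```

Scaled: 2 mm is 0.08, 1.5 mm is 0.06.

```bash
echo '[{"pos":[0,0,0.08]},{"pos":[0,0,0.08]},{"pos":[0,0,0.06]},{},{}]' > rows.txt && python3 shift.py rows.txt; echo '[{},{},{},{},{},{},{},{}]' > rows.txt && python3 shift.py rows.txt 85;  echo '[{"pos":[0,0,-0.32]},{"pos":[0,0,-0.8]},{"pos":[0,0,-1]},{"pos":[0,0,-1]},{"pos":[0,0,-1]},{"pos":[0,0,-0.48]},{}]' > rows.txt && python3 shift.py rows.txt
```

```text
clock: 19.78
tool_pos: [464.2, 11.0, 35.6]
tool_rot: [[1.0, 0.001, 0.001], [0.001, -1.0, -0.0], [0.001, 0.0, -1.0]]
contact_force: [-3.8, 0.1, 14.0]
gripper_width: 30.2
grip_force: 61.1
clock: 20.45
tool_pos: [463.7, 11.0, 34.2]
tool_rot: [[1.0, 0.001, -0.0], [0.001, -1.0, -0.0], [-0.0, 0.0, -1.0]]
contact_force: [0.3, 0.1, -0.2]
gripper_width: 84.9
grip_force: 0.0
clock: 21.03
tool_pos: [465.8, 11.1, 152.6]
tool_rot: [[1.0, 0.001, 0.006], [0.001, -1.0, 0.0], [0.006, -0.0, -1.0]]
contact_force: [-0.5, -0.5, -0.8]
gripper_width: 84.8
grip_force: 0.0
```

```bash
python3 - <<'E'
from h import *
ctr=(633,131)
for n in("top","side"):
    c=manip.capture(n); c["color"]=cv2.imread(f"pics/{n}0.png"); P=patch(c,43,ctr,22,5); m=(cv2.cvtColor(P,6)<115).astype(np.uint8)
    for x in cv2.findContours(m,0,1)[0]:
        if cv2.contourArea(x)>2000: r=cv2.minAreaRect(x); print(n,unp(r[0],ctr,22,5),np.array(r[1])/5,r[2])
E
echo '[{"pos":[0.8,-0.56,0]},{"pos":[0.8,-0.56,0]},{"pos":[0.8,-0.56,0]},{"pos":[0.8,-0.56,0]},{"pos":[0.8,-0.56,0]},{"pos":[0.8,-0.56,0]},{"pos":[0.8,-0.56,0]},{"pos":[0.76,-0.56,0]},{"pos":[0.4,-0.32,0]},{}]' > rows.txt && python3 shift.py rows.txt
```

```text
top [[632.70046997 132.27758179]] [36.43857422 35.25924377] 22.77037811279297
side [[633.4431015  134.26723938]] [37.5536438  36.63450012] 23.198589324951172
clock: 21.97
tool_pos: [633.2, 133.6, 147.0]
tool_rot: [[1.0, 0.003, -0.002], [0.003, -1.0, 0.001], [-0.002, -0.001, -1.0]]
contact_force: [0.0, 0.2, -0.5]
gripper_width: 85.1
grip_force: 0.0
```

Scaled: 20 mm is 0.8, 1 mm is 0.04, 0.1 rad is 2.

```bash
echo '[{"pos":[0,0.04,0.8],"rotvec":[0,0,2]},{"pos":[0,0,0.8],"rotvec":[0,0,2]},{"pos":[0,0,0.8],"rotvec":[0,0,2]},{"pos":[0,0,0.6],"rotvec":[0,0,2]},{},{"pos":[0,0,0.8]},{"pos":[0,0,0.68]},{"pos":[0,0,0.6]},{},{}]' > rows.txt && python3 shift.py rows.txt; echo '[{},{},{},{},{},{},{},{}]' > rows.txt && python3 shift.py rows.txt 0
```

```text
clock: 22.8
tool_pos: [631.9, 129.7, 21.6]
tool_rot: [[0.922, -0.388, -0.002], [-0.388, -0.922, -0.001], [-0.002, 0.001, -1.0]]
contact_force: [-0.2, -0.0, 0.0]
gripper_width: 85.0
grip_force: 0.0
clock: 23.47
tool_pos: [633.8, 130.5, 23.9]
tool_rot: [[0.921, -0.389, 0.003], [-0.389, -0.921, 0.001], [0.002, -0.002, -1.0]]
contact_force: [0.7, -0.4, 6.5]
gripper_width: 52.9
grip_force: 65.2
```

```bash
echo '[{"pos":[0,0,-0.4]},{"pos":[0,0,-0.8]},{"pos":[0,0,-0.6],"rotvec":[0,0,-2]},{"pos":[0,0,-0.4],"rotvec":[0,0,-2]},{"pos":[0,0,-0.2],"rotvec":[0,0,-2]},{"rotvec":[0,0,-2]},{},{}]' > rows.txt && python3 shift.py rows.txt; echo '[{"pos":[-0.72,-0.5,0]},{"pos":[-0.72,-0.5,0]},{"pos":[-0.72,-0.5,0]},{"pos":[-0.72,-0.5,0]},{"pos":[-0.72,-0.5,0]},{"pos":[-0.72,-0.5,0]},{"pos":[-0.72,-0.5,0]},{"pos":[-0.72,-0.5,0]},{"pos":[-0.72,-0.5,0]},{"pos":[-0.72,-0.5,0]}]' > rows.txt && python3 shift.py rows.txt; echo '[{},{"pos":[0,0,0.4]},{"pos":[0,0,0.8]},{"pos":[0,0,0.4]},{},{},{}]' > rows.txt && python3 shift.py rows.txt
```

```text
clock: 24.13
tool_pos: [632.4, 129.7, 82.4]
tool_rot: [[1.0, -0.002, -0.0], [-0.002, -1.0, -0.0], [-0.0, 0.0, -1.0]]
contact_force: [-0.6, 0.2, -0.5]
gripper_width: 53.0
grip_force: 64.3
clock: 24.97
tool_pos: [451.4, 255.2, 82.2]
tool_rot: [[1.0, -0.002, -0.0], [-0.002, -1.0, -0.001], [-0.0, 0.001, -1.0]]
contact_force: [-0.8, -0.2, -1.4]
gripper_width: 53.0
grip_force: 64.3
clock: 25.55
tool_pos: [453.1, 254.7, 42.3]
tool_rot: [[1.0, -0.0, 0.0], [-0.0, -1.0, -0.0], [0.0, 0.0, -1.0]]
contact_force: [0.4, 0.6, -0.7]
gripper_width: 52.9
grip_force: 64.3
```

Scaled: -1 mm is -0.04, 8 mm is 0.32.

```bash
echo '[{"pos":[0.02,-0.04,0.32]},{"pos":[0,0,0.2]},{"pos":[0,0,0.12]},{"pos":[0,0,0.06]},{"pos":[0,0,0.06]},{},{}]' > rows.txt && python3 shift.py rows.txt; echo '[{},{},{},{},{},{},{},{}]' > rows.txt && python3 shift.py rows.txt 85;  echo '[{"pos":[0,0,-0.32]},{"pos":[0,0,-0.8]},{"pos":[0,0,-1]},{"pos":[0,0,-1]},{"pos":[0,0,-1]},{"pos":[0,0,-1]},{}]' > rows.txt && python3 shift.py rows.txt
```

```text
clock: 26.13
tool_pos: [452.8, 255.8, 23.9]
tool_rot: [[1.0, 0.001, -0.0], [0.001, -1.0, -0.001], [-0.0, 0.001, -1.0]]
contact_force: [-3.2, -1.3, 6.5]
gripper_width: 52.8
grip_force: 65.1
clock: 26.8
tool_pos: [453.0, 255.9, 23.2]
tool_rot: [[1.0, 0.001, -0.0], [0.001, -1.0, -0.0], [-0.0, 0.0, -1.0]]
contact_force: [-0.2, 2.0, 0.1]
gripper_width: 84.4
grip_force: 0.0
clock: 27.38
tool_pos: [455.6, 257.7, 156.6]
tool_rot: [[1.0, 0.001, 0.008], [0.001, -1.0, 0.004], [0.008, -0.004, -1.0]]
contact_force: [1.1, 0.4, -0.2]
gripper_width: 85.3
grip_force: 0.0
```

```bash
python3 - <<'E'
from h import *
t=manip.capture("top"); s=manip.capture("side")
rows=[]
for k,ctr,z in(("long",(626.5,132.5),3),("cleaver",(442,-280),38),("spool",(464,11),58),("bottle",(643.5,-151.6),88)):
    out=[]
    for c in(t,s):
        P=patch(c,z,ctr,75,1.32)
        if k=="long":
            m=(cv2.cvtColor(P,6)<50).astype(np.uint8); x=max(cv2.findContours(m,0,1)[0],key=cv2.contourArea); r=cv2.minAreaRect(x); print(unp(r[0],ctr,75,1.32),r[2],np.array(r[1])/1.32)
        cv2.drawMarker(P,(99,99),(0,0,255),0,10)
        out.append(P)
    rows.append(np.vstack(out))
cv2.imwrite("pics/v3.png",np.hstack(rows))
E
```

```text
[[625.56615055 132.73917574]] 17.05696678161621 [ 60.31873298 128.22565021]
[[626.3017629  132.69563617]] 16.798372268676758 [ 64.57446705 130.46258869]
```

View pics/v3.png

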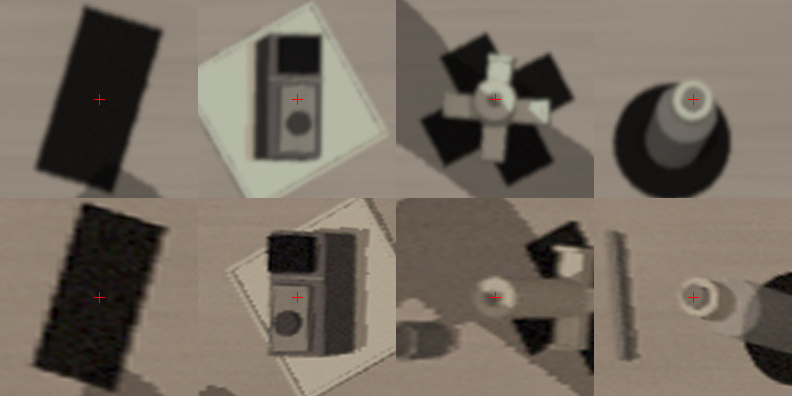

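The long mat is clear, at (626,132.7) mm and -17°. The spool and bottle sit on their marks, and the cleaver is at the tray centre. I fetch the cleaver.

Scaled: -1 mm is -0.04, 33 mm is 1.32.

```bash
echo '[{"pos":[-0.04,1.32,0]},{"pos":[-0.04,1.32,0]},{"pos":[-0.04,1.32,0]},{"pos":[-0.04,1.32,0]},{"pos":[-0.04,1.32,0]},{"pos":[-0.04,1.32,0]},{"pos":[-0.04,1.32,0]},{"pos":[-0.04,1.32,0]},{"pos":[-0.04,1.32,0]},{"pos":[-0.04,1.32,0]}]' > rows.txt && python3 shift.py rows.txt; echo '[{"pos":[0,1.32,0]},{"pos":[0,1.32,0]},{"pos":[0,1.32,0]},{"pos":[0,1.32,0]},{"pos":[0,1.32,0]},{"pos":[0,1.32,0]},{"pos":[0,0.32,0]},{},{},{}]' > rows.txt && python3 shift.py rows.txt
```

```text
clock: 28.32
tool_pos: [442.0, -75.5, 150.3]
tool_rot: [[1.0, 0.001, -0.002], [0.001, -1.0, 0.0], [-0.002, -0.0, -1.0]]
contact_force: [0.9, 0.5, -0.4]
gripper_width: 85.1
grip_force: 0.0
clock: 29.15
tool_pos: [443.3, -277.9, 150.5]
tool_rot: [[1.0, 0.003, -0.001], [0.003, -1.0, 0.002], [-0.001, -0.002, -1.0]]
contact_force: [-0.4, 0.1, 0.3]
gripper_width: 85.0
grip_force: 0.0
```

Scaled: 1.5 mm is 0.06, -1 mm is -0.04.

```bash
echo '[{"pos":[-0.04,0.06,1]},{"pos":[0,0,1]},{"pos":[0,0,1]},{"pos":[0,0,1]},{"pos":[0,0,0.72]},{"pos":[0,0,0.4]},{"pos":[0,0,0.2]},{},{}]' > rows.txt && python3 shift.py rows.txt 66; echo '[{},{},{},{},{},{},{},{}]' > rows.txt && python3 shift.py rows.txt 0; echo '[{"pos":[0,0,-0.4]},{"pos":[0,0,-1]},{"pos":[0,0,-1]},{"pos":[0,0,-1]},{"pos":[0,0,-1]},{"pos":[0,0,-0.4]},{},{}]' > rows.txt && python3 shift.py rows.txt
```

```text
clock: 29.9
tool_pos: [443.1, -281.2, 18.9]
tool_rot: [[1.0, 0.002, 0.001], [0.002, -1.0, -0.0], [0.001, 0.0, -1.0]]
contact_force: [0.0, -0.9, 0.6]
gripper_width: 66.0
grip_force: 0.0
clock: 30.57
tool_pos: [443.4, -281.8, 19.7]
tool_rot: [[1.0, 0.001, 0.002], [0.001, -1.0, -0.001], [0.002, 0.001, -1.0]]
contact_force: [-0.0, 1.2, 6.4]
gripper_width: 41.1
grip_force: 62.4
clock: 31.23
tool_pos: [442.2, -281.5, 138.3]
tool_rot: [[1.0, 0.001, 0.0], [0.001, -1.0, -0.0], [0.0, 0.0, -1.0]]
contact_force: [-0.1, 1.0, -1.2]
gripper_width: 40.9
grip_force: 61.4
```

Scaled: 11.5 mm is 0.46, -26 mm is -1.04.

```bash
echo '[{"pos":[0.46,-1.04,0]},{"pos":[0.46,-1.04,0]},{"pos":[0.46,-1.04,0]},{"pos":[0.46,-1.04,0]},{"pos":[0.46,-1.04,0]},{"pos":[0.46,-1.04,0]},{"pos":[0.46,-1.04,0]},{"pos":[0.46,-1.04,0]},{"pos":[0.46,-1.04,0]},{"pos":[0.46,-1.04,0]}]' > rows.txt && python3 shift.py rows.txt; echo '[{"pos":[0.46,-1.04,0]},{"pos":[0.46,-1.04,0]},{"pos":[0.46,-1.04,0]},{"pos":[0.46,-1.04,0]},{"pos":[0.46,-1.04,0]},{"pos":[0.44,-0.96,0]},{},{},{}]' > rows.txt && python3 shift.py rows.txt; echo '[{"pos":[0,0,0.8],"rotvec":[0,0,2]},{"pos":[0,0,1],"rotvec":[0,0,2]},{"pos":[0,0,1],"rotvec":[0,0,1.94]},{"pos":[0,0,0.8]},{"pos":[0,0,0.32]},{},{},{}]' > rows.txt && python3 shift.py rows.txt
```

```text
clock: 32.07
tool_pos: [556.2, -20.1, 135.9]
tool_rot: [[1.0, 0.001, -0.004], [0.001, -1.0, -0.0], [-0.004, 0.0, -1.0]]
contact_force: [0.1, 0.0, -2.4]
gripper_width: 40.9
grip_force: 61.3
clock: 32.82
tool_pos: [624.3, 131.7, 136.0]
tool_rot: [[1.0, 0.001, -0.004], [0.001, -1.0, -0.002], [-0.004, 0.002, -1.0]]
contact_force: [-0.1, 0.3, -1.9]
gripper_width: 40.7
grip_force: 61.4
clock: 33.48
tool_pos: [626.7, 132.2, 41.6]
tool_rot: [[0.956, -0.293, 0.002], [-0.293, -0.956, 0.0], [0.002, -0.001, -1.0]]
contact_force: [-0.2, -0.3, -1.7]
gripper_width: 40.9
grip_force: 61.4
```

Position is right. The touchdown height should be about 18.5.

Scaled: 10 mm is 0.4, 6 mm is 0.24.

```bash
echo '[{"pos":[0,0,0.4]},{"pos":[0,0,0.24]},{"pos":[0,0,0.12]},{"pos":[0,0,0.08]},{"pos":[0,0,0.06]},{"pos":[0,0,0.04]},{},{}]' > rows.txt && python3 shift.py rows.txt
```

```text
clock: 34.15
tool_pos: [625.2, 132.5, 18.7]
tool_rot: [[0.956, -0.292, -0.001], [-0.292, -0.956, -0.0], [-0.001, 0.001, -1.0]]
contact_force: [-7.8, -1.2, 13.6]
gripper_width: 40.8
grip_force: 63.3
```

Touchdown. Release, rise, retreat and check.

Scaled: 35 mm is 1.4, 30 mm is 1.2.

```bash
echo '[{},{},{},{},{},{},{},{}]' > rows.txt && python3 shift.py rows.txt 85;  echo '[{"pos":[0,0,-0.32]},{"pos":[0,0,-0.8]},{"pos":[0,0,-1]},{"pos":[0,0,-1]},{"pos":[0,0,-1]},{"pos":[0,0,-1]},{"pos":[0,0,-1]},{}]' > rows.txt && python3 shift.py rows.txt; echo '[{"pos":[0,1.4,0]},{"pos":[0,1.4,0]},{"pos":[0,1.4,0]},{"pos":[0,1.4,0]},{"pos":[0,1.4,0]},{"pos":[0,1.4,0]},{"pos":[0,1.4,0]},{"pos":[0,1.4,0]},{"pos":[0,1.4,0]},{"pos":[0,1.4,0]}]' > rows.txt && python3 shift.py rows.txt;echo '[{"pos":[-0.8,1.2,0]},{"pos":[-0.8,1.2,0]},{"pos":[-0.8,1.2,0]},{"pos":[-0.8,1.2,0]},{"pos":[-0.8,1.2,0]},{},{},{},{}]' > rows.txt && python3 shift.py rows.txt
python3 - <<'E'
from h import *
t=manip.capture("top"); s=manip.capture("side")
rows=[]
for ctr,z in(((626,132.7),37),((453.7,255.8),43),((464.2,11.2),58),((643.5,-151.6),88)):
    out=[]
    for c in(t,s):
        P=patch(c,z,ctr,75,1.32); cv2.drawMarker(P,(99,99),(0,0,255),0,10); out.append(P)
    rows.append(np.vstack(out))
cv2.imwrite("pics/v4.png",np.hstack(rows)); cv2.imwrite("pics/v5.png",s["color"])
E
```

```text
clock: 34.82
tool_pos: [625.6, 132.6, 16.6]
tool_rot: [[0.956, -0.292, -0.0], [-0.292, -0.956, -0.0], [-0.0, 0.0, -1.0]]
contact_force: [-0.3, -0.3, -0.6]
gripper_width: 85.0
grip_force: 0.0
clock: 35.48
tool_pos: [628.8, 133.4, 176.3]
tool_rot: [[0.956, -0.292, 0.01], [-0.292, -0.956, 0.003], [0.009, -0.005, -1.0]]
contact_force: [0.9, 0.0, 0.9]
gripper_width: 84.8
grip_force: 0.0
clock: 36.32
tool_pos: [522.7, -203.7, 170.3]
tool_rot: [[0.956, -0.292, 0.001], [-0.292, -0.956, -0.0], [0.001, -0.0, -1.0]]
contact_force: [0.9, -0.6, -0.6]
gripper_width: 84.9
grip_force: 0.0
clock: 37.07
tool_pos: [385.2, -315.4, 170.0]
tool_rot: [[0.957, -0.29, 0.001], [-0.29, -0.957, 0.0], [0.001, -0.0, -1.0]]
contact_force: [0.0, 0.1, -0.6]
gripper_width: 84.7
grip_force: 0.0
```

View pics/v4.png

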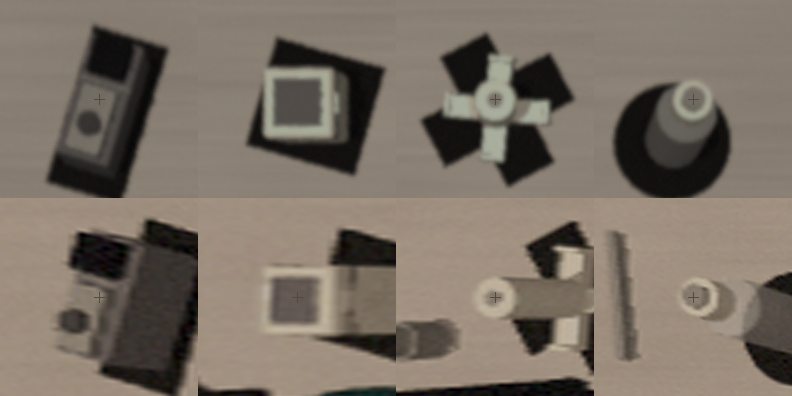

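View pics/v5.png

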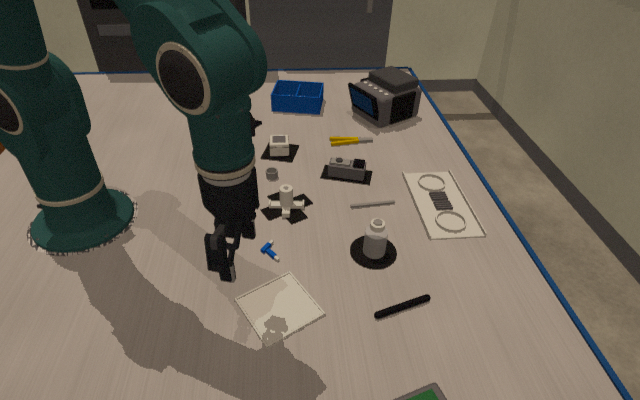

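Box, spool, bottle and cleaver stand upright on their own mats, centred on the marks within about 2–3 mm. The gripper is clear of everything.

```bash
python3 -c "
from plant import manip
print(manip.sign_off())"
```

```text
the job is handed in; nothing more can be done
None
```

All four tools stand upright on their own mats, within about 3 mm of centre in the last pictures; the job was handed in at about 37 s on the robot's clock (limit 131 s), and the hand-in returned no verdict.

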